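Show the wells of the medallion case and ease its lid shut

TASK

Show the contents of the specimen case whose lid bears the round medallion to the overhead camera: with the fingertips press down the brass lever at that case's side until the lid stands fully open, and keep it fully open for three seconds. Then let the lever come up slowly under your fingers, so that the lid closes completely without slamming, and move clear. Work the lid by its lever only, press without force or pinching, and leave the other case and everything else on the table where it is.

Things in the scene. Friction and masses are not known exactly. Their poses are not given: they have to be found in the camera images.
- case_round: Fixed mahogany case, 180 (x) x 220 (y) x 85 mm high, six wells under a lid bearing a ROUND blue-and-white jasperware medallion (76 mm across). Origin: centre of its underside, which stands 0 to 30 mm above the table on a plinth; -x is its front, roughly towards the robot; -y is its right side, with the lever. The cases are otherwise alike, may swap places. Carries lid and lever.
- lid_round: Its lid, 184 x 224 x 14 mm, bearing a ROUND blue-and-white jasperware medallion (76 mm across). Origin: mid hinge line, 90 mm behind the case's centre, 85 mm above its underside; shut, it reaches 182 mm along -x, axes as the case's. Linked: lid angle = 2.9 x lever angle, 1.04 rad at the stop. Its weight drives the lever back up; no latch, hardly any damping: let go, it slams.
- lever_round (a joint): Angle of case_round's brass lever, rad: 0 = level, at rest, lid shut; grows as the front pad is pressed down; 0.36 = at its stop, lid fully open. Pressing takes about 4 to 12 N, up to 40 N is harmless. The pad is sprung on the lever: firm up to 14 N, beyond that (at the stop) it gives up to 10 mm more at 2 N per mm. Turns about the case's y axis through pivot_round.
- pad_round (a point): Centre of the top of that lever's flat pad, the place to press: 40 (x) x 34 (y) x 8 mm. At rest 86 mm above the case's underside, 160 mm in front (-x) and 130 mm to the right (-y) of the case's centre, axes as the case's. At the stop it has sunk 53 mm (to 33 mm above it), moved 12 mm towards +x of the case and tilted 0.36 rad, front edge lowest.
- pivot_round (a point): Fulcrum of that lever, fixed: 10 mm in front (-x) and 130 mm to the right (-y) of the case's centre, 80 mm above its underside, axes as the case's. At rest the pad point lies 150 mm in front (-x) of it and 6 mm higher.
- case_oblong: Fixed mahogany case, 180 (x) x 220 (y) x 85 mm high, six wells under a lid bearing an OBLONG blue-and-white jasperware plaque (46 x 110 mm). Origin: centre of its underside, which stands 0 to 30 mm above the table on a plinth; -x is its front, roughly towards the robot; -y is its right side, with the lever. The cases are otherwise alike, may swap places. Carries lid and lever.
- lid_oblong: Its lid, 184 x 224 x 14 mm, bearing an OBLONG blue-and-white jasperware plaque (46 x 110 mm). Origin: mid hinge line, 90 mm behind the case's centre, 85 mm above its underside; shut, it reaches 182 mm along -x, axes as the case's. Linked: lid angle = 2.9 x lever angle, 1.04 rad at the stop. Its weight drives the lever back up; no latch, hardly any damping: let go, it slams.
- lever_oblong (a joint): Angle of case_oblong's brass lever, rad: 0 = level, at rest, lid shut; grows as the front pad is pressed down; 0.36 = at its stop, lid fully open. Pressing takes about 4 to 12 N, up to 40 N is harmless. The pad is sprung on the lever: firm up to 14 N, beyond that (at the stop) it gives up to 10 mm more at 2 N per mm. Turns about the case's y axis through pivot_oblong.
- pad_oblong (a point): Centre of the top of that lever's flat pad, the place to press: 40 (x) x 34 (y) x 8 mm. At rest 86 mm above the case's underside, 160 mm in front (-x) and 130 mm to the right (-y) of the case's centre, axes as the case's. At the stop it has sunk 53 mm (to 33 mm above it), moved 12 mm towards +x of the case and tilted 0.36 rad, front edge lowest.
- pivot_oblong (a point): Fulcrum of that lever, fixed: 10 mm in front (-x) and 130 mm to the right (-y) of the case's centre, 80 mm above its underside, axes as the case's. At rest the pad point lies 150 mm in front (-x) of it and 6 mm higher.
- cup_a: Gold-rimmed white porcelain coffee can, 62 mm wide, 60 mm high, with a small handle; stands in front of the left-hand case. Origin under its centre. Bystander, leave alone.
- cup_b: The same kind of coffee can, in front of the right-hand case. Bystander, leave alone.
- pat: Green majolica butter pat, a low dish 80 mm wide, 12 mm high. Origin under its centre. Bystander.
- hammer: Tapping hammer, steel head, beech handle, 240 mm long, lying along its own x. Bystander.
- loupe: Black and steel loupe, 42 mm wide, 40 mm high. Origin under its centre. Bystander.
- brush: Small dusting brush lying along its own x. Bystander.
- jar: Little lidded white porcelain jar, 52 mm wide, 62 mm high. Origin under its centre. Bystander.

How it is judged:
By the outcome, as a careful person would: the job done as asked, in the order asked, and still so for the second after the job is handed in, with the robot touching nothing.
It also fails if it takes over 45 s, if anything falls off the work surface, if the arm or the gripper's body presses on something with over 40 N, if the wrist force passes 120 N, or if a joint passes its speed limit or range.

ROBOT

A 6-joint arm with a two-finger parallel gripper is mounted at the origin on the work surface. World frame = base frame: x ahead of the robot, y to its left, z up, the work surface at z = 0. Lengths are in m, angles in degrees, forces in N, time in s.
With the tool pointing down it reaches from about 0.3 to 0.75 m from the base axis. Payload 8.5 kg.
Tool frame: the origin (TCP) lies at the very end of the fingers, on their centre line; the grasp point (between the pads) lies 19 mm behind it (env.pinch_z is the distance from the TCP to the grasp point, in m); z points along the fingers, y is the line along which they close (so a half turn about z gives the same grasp; the last joint's range is limited). The gripper opens to 85 mm and grips with 20 to 120 N. Pads are 22 mm wide; open, the fingers measure 114 mm over their backs; the gripper's body (76 mm by 85 mm) begins 54 mm behind the grasp point. The pads swing forward as they close: fully open they stand 13 mm farther back than shut.
Start: joints at [-82.981, 21.807, 74.336, -0, 83.858, -12.336], TCP at [0.182, -0.519, 0.231] pointing down, gripper open.
Joint ranges: [-178.18, 178.18], [-50.72, 133.34], [12.68, 142.11], [-81.47, 261.47], [9.98, 163.14], [-165.26, 165.26]. Speed limits (degrees/s): [136.94, 136.94, 180, 180, 180, 180].

INTERFACE

Orientations are given as a 3x3 rotation matrix whose columns are the frame's x, y, z axes.
In Python, from rig import env, viewer gives the robot as it stands.
- The arm moves only by the tool drive_tool, never from a script. Its argument "series" is a list of rows, each a list of 3 entries, a list of its own where there are three numbers: the shift along the tool's x, y, z in m, then the turn about the tool's z in degrees, then the finger opening in m, from 0 to 0.0854. A call has 1 to 20 rows; each row is the pose to reach, as a shift and turn from the pose commanded when the call began, along the tool's axes at that moment; what a row does not reach only later rows make up. A row lasts 1/10 s, in which the tool goes at most 50 mm and 8.59 degrees, less where a joint would pass 70% of its speed; a pose out of reach is approached as far as the arm can. A call with a gripper value outside its range is refused whole. The fingers move at their own pace and stop on an object; "newtons" is the grip in N (left out, the last holds). Time passes only in rows, so rows that repeat a pose let the fingers close. It gives the time, the measured TCP pose, the force, the opening and the grip force at its end, in the units of the state.
- env.observe(): the state, without advancing time (a new reading comes with each control period).
- viewer.get_image(name): name is "scene" or "top" or "wrist"; returns a dict with "img" (420x560x3 uint8, red, green, blue), "depth" (420x560 float32, m along the optical axis (not along the pixel's ray), 0 where there is no reading), "camera_matrix" (3x3 intrinsics, pixels), "distortion" ([k1, k2, p1, p2, k3] as OpenCV has them; the pictures are not rectified), "rvec" (rotation vector, rad) and "tvec" (3), from world to camera coordinates, as OpenCV has them. Camera axes: x right, y down, z forward; pixel columns grow to the right and rows downward; lengths in m; the calibration is good to about 2 mm. A picture is of the moment at which its call begins.
- env.close_job(): hands the job in; it is judged then, once.
The state is a dict: "time_s": time; "q": joint angles; "qvel": joint speeds; "joint_efforts": joint torques, N m; "position": TCP position; "tool_rot": TCP orientation; "ft_force": force on the tool from outside, world axes, zero at the start; "wrist_torque": the same for the moment, N m; "grip_width": finger opening in m; "gripper_force": force on a finger pad.
Only numpy, scipy, OpenCV 4.12 (cv2) and the standard library are available. Lean on these libraries where they do the work, as an engineer would, in place of code of your own. Each camera call takes 0.05 s, during which the arm holds its last target. There are 200 camera calls.

## Working session

There is one attempt and no reset: what is moved stays moved. The work goes in short steps, Python scripts to look and compute and a tool call to move; the robot and the scene stay as the last step left them, time stands still between calls to the robot, and variables do not carry over. Pictures are saved under pics/ and viewed, at most 10 in all, crops included, and the job is handed in when it is done.

Besides the shell and the picture viewer there is one more tool, called as name(argument=value, ...) on one line, values as JSON. drive_tool: Moves the arm, as the interface text tells. Its arguments: {"type":"object","properties":{"series":{"type":"array"},"newtons":{"type":"number"}},"required":["series"]}

```bash
mkdir -p pics; cat > h.py <<'E'
import numpy as np,cv2
from rig import env,viewer
def cloud(d):
    K=np.array(d["camera_matrix"]);D=np.array(d["distortion"],float)
    z=d["depth"];h,w=z.shape
    u,v=np.meshgrid(np.arange(w),np.arange(h))
    p=cv2.undistortPoints(np.stack([u,v],-1).reshape(-1,1,2).astype(float),K,D).reshape(h,w,2)
    R=cv2.Rodrigues(np.array(d["rvec"],float))[0];t=np.array(d["tvec"],float).reshape(3)
    P=np.dstack([p*z[...,None],z])
    return (P-t)@R
def save(d,n): cv2.imwrite("pics/"+n+".png",d["img"][:,:,::-1])
E
python3 - <<'E'
from h import *
for n in("top","scene"):
    d=viewer.get_image(n);save(d,n+"0");np.save(n+"0.npy",cloud(d));np.save(n+"i.npy",d["img"])
s=env.observe();print(s["time_s"],s["position"],s["tool_rot"],s["ft_force"],s["grip_width"])
E
```

```text
0.1 [ 0.18223166 -0.51866906  0.23077177] [[ 9.43489603e-01  3.31402090e-01 -1.50058436e-04]
 [ 3.31402004e-01 -9.43488780e-01  1.27813182e-03]
 [ 2.81997108e-04 -1.25563375e-03 -9.99999172e-01]] [-0.33634107  0.68645828 -0.68710517] 0.0851091722584293
```

```bash
ls pics
```

```text
scene0.png
top0.png
```

View pics/top0.png

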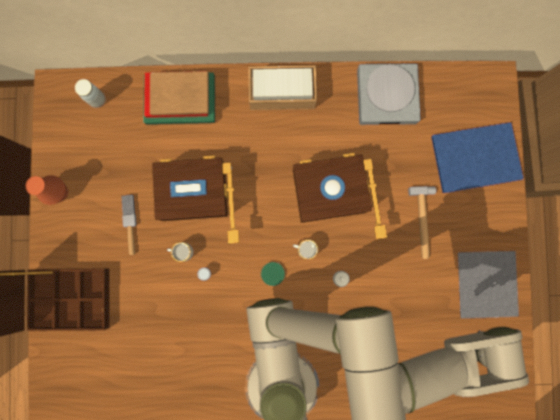

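View pics/scene0.png

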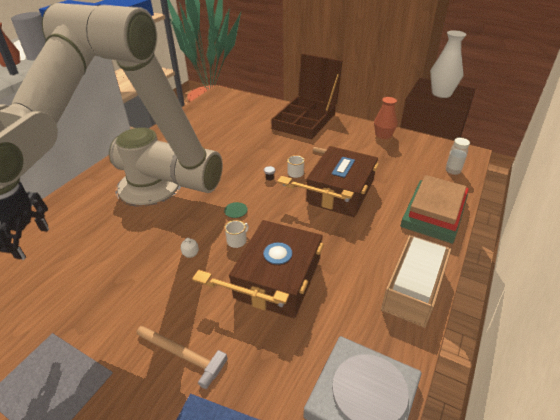

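The top view shows the round medallion on the right-hand case at about (332,187), its lever pad at (380,231), a cup at (307,248), the jar at (342,279) and the hammer at (424,225). The scene view agrees: pad at (202,277), hinge side away from the robot.

```bash
python3 - <<'E'
from h import *
for n,box in(("top",(360,150,392,245)),("scene",(185,262,292,310))):
    P=np.load(n+"0.npy");I=np.load(n+"i.npy")
    hsv=cv2.cvtColor(I,cv2.COLOR_RGB2HSV)
    x0,y0,x1,y1=box
    m=cv2.inRange(hsv,(16,140,150),(32,255,255))>0
    b=np.zeros_like(m);b[y0:y1,x0:x1]=1;m&=b
    Q=P[m];Q=Q[(Q[:,2]>.03)&(Q[:,2]<.2)]
    print(n,m.sum(),np.round(np.percentile(Q,[2,50,98],axis=0),3).tolist())
    # pad: front 40mm
    f=Q[Q[:,0]<np.percentile(Q[:,0],2)+.036]
    print(" pad",len(f),np.round([f.min(0),f.max(0),np.median(f,0)],3).tolist())
    # lid top: points of height within case area
    c=P[190,333] if n=="top" else P[253,278]
    print(" lidz",c)
    near=(np.linalg.norm(P[...,:2]-c[:2],axis=-1)<.17)&(abs(P[...,2]-c[2])<.012)&(hsv[...,2]<120)
    q=P[near][:,:2].astype(np.float32)
    print(" lid rect",len(q),cv2.minAreaRect(q), np.median(P[near][:,2]))
    w=(np.linalg.norm(P[...,:2]-c[:2],axis=-1)<.06)&(cv2.inRange(hsv,(95,80,60),(125,255,255))>0)
    print(" med",cv2.minEnclosingCircle(P[w][:,:2].astype(np.float32)))
# everything >15mm tall within 0.12 m in xy of pad
P=np.load("top0.npy")
for u,v in((307,248),(342,279),(424,225),(422,189)):print((u,v),P[v,u].round(3))
E
```

```text
top 567 [[0.484, -0.334, 0.086], [0.591, -0.305, 0.098], [0.727, -0.275, 0.113]]
 pad 134 [[0.48, -0.339, 0.09], [0.519, -0.299, 0.106], [0.5, -0.318, 0.098]]
 lidz [ 0.63196394 -0.17059049  0.12390251]
 lid rect 1863 ((0.6427170634269714, -0.16827766597270966), (0.18365952372550964, 0.22399049997329712), 7.601563930511475) 0.11433155607790019
 med ((0.6422958970069885, -0.16940937936306), 0.03693493828177452)
scene 697 [[0.486, -0.334, 0.043], [0.628, -0.302, 0.098], [0.728, -0.273, 0.112]]
 pad 163 [[0.481, -0.337, 0.078], [0.522, -0.3, 0.103], [0.503, -0.319, 0.1]]
 lidz [ 0.64841858 -0.1740261   0.12353656]
 lid rect 3343 ((0.6450380682945251, -0.17005130648612976), (0.1836770921945572, 0.22554519772529602), 7.302642345428467) 0.11355911253859262
 med ((0.6453360319137573, -0.1690804362297058), 0.03814762085676193)
(307, 248) [ 0.455 -0.093  0.005]
(342, 279) [ 0.353 -0.199  0.059]
(424, 225) [ 0.523 -0.483  0.023]
(422, 189) [ 0.643 -0.481  0.023]
```

drive_tool(series=[[[0.02,-0.005,0],2,0],[[0.05,-0.012,0.0],4,0],[[0.09,-0.02,0.0],6,0],[[0.13,-0.03,0.0],8,0],[[0.17,-0.04,0.0],10,0],[[0.21,-0.048,0.0],12,0],[[0.25,-0.057,0.0],12,0],[[0.29,-0.066,0.0],12,0],[[0.33,-0.075,0.01],12,0],[[0.355,-0.08,0.03],12,0],[[0.365,-0.083,0.045],12,0],[[0.368,-0.083,0.05],12,0],[[0.368,-0.083,0.05],12,0],[[0.368,-0.083,0.05],12,0]], newtons=40)

```text
time_s: 1.5
position: [0.5016, -0.3194, 0.182]
tool_rot: [[0.992, 0.127, 0.001], [0.127, -0.992, -0.001], [0.0, 0.001, -1.0]]
ft_force: [-1.0, 0.5, 0.1]
grip_width: -0.0002
gripper_force: 0.0
```

```bash
python3 - <<'E'
from h import *
s=env.observe();print(s["time_s"],s["position"],s["tool_rot"],s["ft_force"],s["grip_width"])
d=viewer.get_image("wrist");save(d,"w1");P=cloud(d)
hsv=cv2.cvtColor(d["img"],cv2.COLOR_RGB2HSV)
m=cv2.inRange(hsv,(14,130,110),(34,255,255))>0
Q=P[m];Q=Q[(Q[:,2]>.085)&(Q[:,2]<.13)&(Q[:,0]<.53)]
if len(Q): print(len(Q),np.percentile(Q,[1,50,99],axis=0).round(3),cv2.minAreaRect(Q[:,:2].astype(np.float32)))
E
```

```text
1.5 [ 0.50163559 -0.31935103  0.18203127] [[ 9.91872425e-01  1.27235187e-01  5.48161751e-04]
 [ 1.27235571e-01 -9.91872255e-01 -7.34795562e-04]
 [ 4.50214581e-04  7.98569129e-04 -9.99999580e-01]] [-0.95770505  0.47061358  0.09708521] -0.00015463641771314274
2277 [[ 0.481 -0.339  0.095]
 [ 0.503 -0.321  0.099]
 [ 0.529 -0.303  0.101]] ((0.5058667063713074, -0.3201669454574585), (0.04961816221475601, 0.03368358686566353), 8.499712944030762)
```

View pics/w1.png

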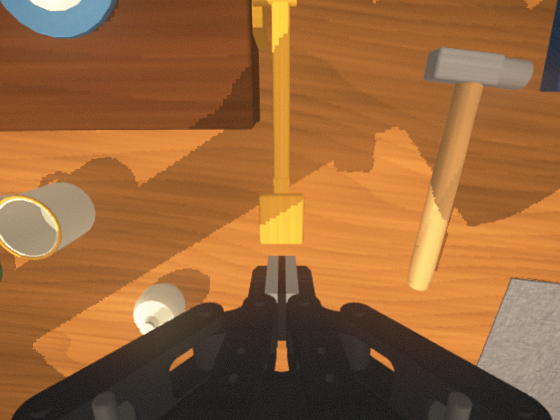

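The wrist view shows the pad at (281,219), centred laterally under the shut fingertips; cup, jar and hammer are clear.

drive_tool(series=[[[0,0,0.02],0,0],[[0,0,0.04],0,0],[[0,0,0.055],0,0],[[0,0,0.065],0,0],[[0,0,0.072],0,0],[[0,0,0.076],0,0],[[0,0,0.079],0,0],[[0,0,0.081],0,0],[[0,0,0.083],0,0],[[0,0,0.085],0,0],[[0,0,0.085],0,0]])

```text
time_s: 2.65
position: [0.5021, -0.3189, 0.0975]
tool_rot: [[0.992, 0.128, 0.001], [0.128, -0.992, -0.001], [0.001, 0.001, -1.0]]
ft_force: [-2.1, 1.2, 9.4]
grip_width: 0.0002
gripper_force: 4.5
```

drive_tool(series=[[[0.0003,0,0.002],0,0],[[0.0006,0,0.004],0,0],[[0.001,0,0.006],0,0],[[0.0014,0,0.008],0,0],[[0.0018,0,0.01],0,0],[[0.0022,0,0.012],0,0],[[0.0026,0,0.014],0,0],[[0.003,0,0.016],0,0],[[0.0034,0,0.018],0,0],[[0.004,0,0.02],0,0],[[0.0045,0,0.022],0,0],[[0.005,0,0.024],0,0],[[0.0055,0,0.026],0,0],[[0.006,0,0.028],0,0],[[0.0065,0,0.03],0,0],[[0.007,0,0.032],0,0],[[0.0078,0,0.034],0,0],[[0.0085,0,0.036],0,0],[[0.009,0,0.038],0,0],[[0.0095,0,0.04],0,0]])

```text
time_s: 4.65
position: [0.5107, -0.3179, 0.0569]
tool_rot: [[0.992, 0.128, -0.001], [0.128, -0.992, -0.001], [-0.001, 0.001, -1.0]]
ft_force: [-5.0, -0.3, 4.2]
grip_width: -0.0
gripper_force: 2.8
```

drive_tool(series=[[[0.0005,0,0.0015],0,0],[[0.001,0,0.003],0,0],[[0.0015,0,0.0045],0,0],[[0.002,0,0.006],0,0],[[0.002,0,0.007],0,0],[[0.002,0,0.007],0,0]])

```text
time_s: 5.25
position: [0.5133, -0.3175, 0.0504]
tool_rot: [[0.992, 0.128, 0.0], [0.128, -0.992, -0.001], [-0.0, 0.001, -1.0]]
ft_force: [-8.1, -0.3, 12.4]
grip_width: 0.0
gripper_force: 7.1
```

drive_tool(series=[[[0,0,0.001],0,0],[[0,0,0.002],0,0],[[0,0,0.003],0,0],[[0,0,0.003],0,0],[[0,0,0.003],0,0]])

```text
time_s: 5.75
position: [0.5139, -0.3176, 0.0483]
tool_rot: [[0.992, 0.128, 0.002], [0.128, -0.992, -0.002], [0.002, 0.002, -1.0]]
ft_force: [-6.9, 1.4, 16.4]
grip_width: 0.0003
gripper_force: 9.0
```

```bash
python3 - <<'E'
from h import *
d=viewer.get_image("scene");save(d,"s2");P=cloud(d)
t=viewer.get_image("top");save(t,"t2");T=cloud(t)
# lid front edge/top heights near the case
C=np.array([.644,-.169]);th=np.radians(7.4);R=np.array([[np.cos(th),-np.sin(th)],[np.sin(th),np.cos(th)]])
for P in(P,T):
    L=(P[...,:2]-C)@R; z=P[...,2]-.015
    m=(abs(L[...,1])<.1)&(L[...,0]>-.1)&(L[...,0]<.16)&(z>.13)&(z<.32)
    l=L[m][:,0];zz=z[m];print(m.sum(),zz.max(),np.degrees(np.arctan(np.polyfit(l,zz,1))[0]),np.degrees(np.arctan2(*cv2.fitLine(np.c_[l,zz].astype(np.float32),cv2.DIST_HUBER,0,.01,.01)[1::-1].ravel())))
E
```

```text
2669 0.31971357493463654 -55.55503190771084 -58.763344
1431 0.31849700759068755 -50.496931364625894 -58.76667
```

View pics/s2.png

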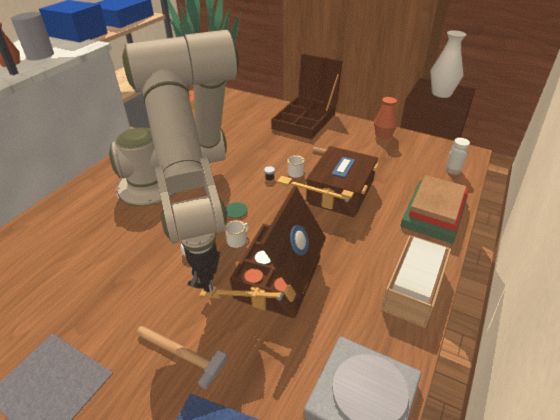

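The lid stands open (~59°, target 59.6°) with the pad's spring engaged. I'll press 1 mm more and hold.

drive_tool(series=[[[0,0,0.001],0,0],[[0,0,0.001],0,0],[[0,0,0.001],0,0],[[0,0,0.001],0,0],[[0,0,0.001],0,0],[[0,0,0.001],0,0],[[0,0,0.001],0,0],[[0,0,0.001],0,0],[[0,0,0.001],0,0],[[0,0,0.001],0,0],[[0,0,0.001],0,0],[[0,0,0.001],0,0],[[0,0,0.001],0,0],[[0,0,0.001],0,0],[[0,0,0.001],0,0],[[0,0,0.001],0,0],[[0,0,0.001],0,0],[[0,0,0.001],0,0],[[0,0,0.001],0,0],[[0,0,0.001],0,0]])

```text
time_s: 7.85
position: [0.5142, -0.3175, 0.0476]
tool_rot: [[0.992, 0.128, 0.003], [0.128, -0.992, -0.002], [0.002, 0.002, -1.0]]
ft_force: [-5.3, 2.3, 17.5]
grip_width: -0.0001
gripper_force: 9.7
```

drive_tool(series=[[[0,0,0],0,0],[[0,0,0],0,0],[[0,0,0],0,0],[[0,0,0],0,0],[[0,0,0],0,0],[[0,0,0],0,0],[[0,0,0],0,0],[[0,0,0],0,0],[[0,0,0],0,0],[[0,0,0],0,0],[[0,0,0],0,0],[[0,0,0],0,0],[[0,0,0],0,0],[[0,0,0],0,0],[[0,0,0],0,0],[[0,0,0],0,0],[[0,0,0],0,0],[[0,0,0],0,0],[[0,0,0],0,0],[[0,0,0],0,0]])

```text
time_s: 9.85
position: [0.5142, -0.3176, 0.0476]
tool_rot: [[0.992, 0.128, 0.003], [0.128, -0.992, -0.002], [0.002, 0.003, -1.0]]
ft_force: [-6.8, 2.7, 18.4]
grip_width: 0.0004
gripper_force: 9.7
```

drive_tool(series=[[[-0.0003,0,-0.0015],0,0],[[-0.0006,0,-0.003],0,0],[[-0.001,0,-0.0045],0,0],[[-0.0015,0,-0.006],0,0],[[-0.002,0,-0.0075],0,0],[[-0.0025,0,-0.009],0,0],[[-0.003,0,-0.0105],0,0],[[-0.0035,0,-0.012],0,0],[[-0.004,0,-0.0135],0,0],[[-0.0045,0,-0.015],0,0],[[-0.005,0,-0.0165],0,0],[[-0.0055,0,-0.018],0,0],[[-0.006,0,-0.0195],0,0],[[-0.0064,0,-0.021],0,0],[[-0.0068,0,-0.0225],0,0],[[-0.0072,0,-0.024],0,0],[[-0.0076,0,-0.0255],0,0],[[-0.008,0,-0.027],0,0],[[-0.0084,0,-0.0285],0,0],[[-0.0088,0,-0.03],0,0]])

```text
time_s: 11.85
position: [0.5057, -0.3185, 0.0762]
tool_rot: [[0.992, 0.128, 0.003], [0.128, -0.992, -0.001], [0.003, 0.001, -1.0]]
ft_force: [3.7, -0.1, 7.2]
grip_width: 0.0006
gripper_force: 3.6
```

drive_tool(series=[[[-0.0002,0,-0.001],0,0],[[-0.0004,0,-0.002],0,0],[[-0.0006,0,-0.003],0,0],[[-0.0008,0,-0.004],0,0],[[-0.001,0,-0.005],0,0],[[-0.0012,0,-0.006],0,0],[[-0.0014,0,-0.007],0,0],[[-0.0016,0,-0.008],0,0],[[-0.0018,0,-0.009],0,0],[[-0.002,0,-0.01],0,0],[[-0.0022,0,-0.011],0,0],[[-0.0024,0,-0.012],0,0],[[-0.0026,0,-0.013],0,0],[[-0.0028,0,-0.0138],0,0],[[-0.003,0,-0.0146],0,0]])

```text
time_s: 13.35
position: [0.5031, -0.3189, 0.0911]
tool_rot: [[0.992, 0.128, 0.004], [0.128, -0.992, -0.001], [0.004, 0.002, -1.0]]
ft_force: [4.7, 1.3, 9.0]
grip_width: -0.0001
gripper_force: 4.2
```

drive_tool(series=[[[0,0,-0.0005],0,0],[[0,0,-0.001],0,0],[[0,0,-0.0015],0,0],[[0,0,-0.002],0,0],[[0,0,-0.0025],0,0],[[0,0,-0.003],0,0],[[0,0,-0.0035],0,0],[[0,0,-0.004],0,0],[[0,0,-0.0045],0,0],[[0,0,-0.005],0,0],[[0,0,-0.0055],0,0],[[0,0,-0.006],0,0],[[0,0,-0.0065],0,0],[[0,0,-0.007],0,0],[[0,0,-0.0075],0,0],[[0,0,-0.008],0,0],[[0,0,-0.0085],0,0],[[0,0,-0.009],0,0],[[0,0,-0.0095],0,0],[[0,0,-0.01],0,0]])

```text
time_s: 15.35
position: [0.5016, -0.3186, 0.0997]
tool_rot: [[0.992, 0.128, -0.0], [0.128, -0.992, 0.0], [-0.0, -0.0, -1.0]]
ft_force: [1.2, -0.4, 1.5]
grip_width: 0.0001
gripper_force: 0.7
```

drive_tool(series=[[[0,0,-0.0003],0,0],[[0,0,-0.0006],0,0],[[0,0,-0.0009],0,0],[[0,0,-0.0012],0,0],[[0,0,-0.0015],0,0],[[0,0,-0.0018],0,0],[[0,0,-0.0021],0,0],[[0,0,-0.0024],0,0],[[0,0,-0.0027],0,0],[[0,0,-0.003],0,0],[[0,0,-0.0035],0,0],[[0,0,-0.004],0,0]])

```text
time_s: 16.55
position: [0.5017, -0.3187, 0.104]
tool_rot: [[0.992, 0.128, -0.0], [0.128, -0.992, 0.0], [-0.0, -0.0, -1.0]]
ft_force: [0.5, -0.6, 0.3]
grip_width: 0.0001
gripper_force: 0.0
```

Lid is shut and contact is gone; moving up and clear.

drive_tool(series=[[[0,0,-0.01],0,0],[[0,0,-0.03],0,0],[[0,0,-0.06],0,0],[[0,0,-0.09],0,0],[[-0.02,0,-0.12],0,0],[[-0.05,0.01,-0.13],0,0],[[-0.09,0.03,-0.13],0,0],[[-0.12,0.06,-0.13],0,0],[[-0.14,0.08,-0.13],0,0],[[-0.15,0.09,-0.13],0,0],[[-0.15,0.09,-0.13],0,0],[[-0.15,0.09,-0.13],0,0]])

```text
time_s: 17.75
position: [0.365, -0.4264, 0.2341]
tool_rot: [[0.992, 0.128, 0.0], [0.128, -0.992, 0.0], [0.0, -0.0, -1.0]]
ft_force: [-0.5, 0.3, 1.1]
grip_width: 0.0005
gripper_force: 0.0
```

```bash
python3 - <<'E'
from h import *
t=viewer.get_image("top");P=cloud(t);save(t,"t3");d=viewer.get_image("scene");save(d,"s3");S=cloud(d)
C=np.array([.644,-.169]);th=np.radians(7.4);R=np.array([[np.cos(th),-np.sin(th)],[np.sin(th),np.cos(th)]])
for P in(P,S):
    L=(P[...,:2]-C)@R
    for a,b in((-.085,-.05),(.05,.085)):
        m=(abs(L[...,1])<.09)&(L[...,0]>a)&(L[...,0]<b);print(m.sum(),np.median(P[m][:,2]))
E
```

```text
634 0.11241833604889659
621 0.11202351222832965
633 0.11333732176044986
685 0.11349981978618089
```

View pics/s3.png

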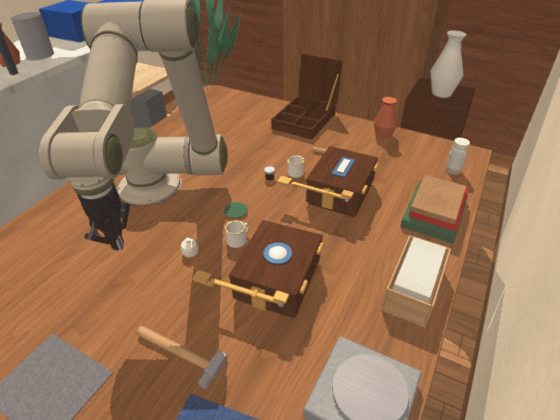

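The lid at (278,253) is flat and shut, the arm is clear, and everything else stands where it was.

```bash
python3 -c "
from rig import env
print(env.close_job())"
```

```text
the job is handed in; nothing more can be done
None
```

The round-medallion case was opened by its lever, held fully open for over 4 s, then lowered shut without slamming; the arm moved clear and the job is handed in, with nothing else seen to have moved.

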